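# Flag an empty stock line on its reorder rail

## Robot

A 7-joint arm with a two-finger parallel gripper is mounted at the origin on the work surface. World frame = base frame: x ahead of the robot, y to its left, z up, the work surface at z = 0. Lengths are in m, angles in rad, forces in N, time in s.
With the tool pointing down it reaches from about 0.425 to 0.975 m from the base axis. Payload 16.7 kg.
Tool frame: the origin (TCP) lies midway between the tips of the shut fingers; the grasp point (between the pads) lies grip_point_offset behind it (grip_point_offset is the distance from the TCP to the grasp point, in m); z points along the fingers, y is the direction in which the jaws open and shut (so a half turn about z gives the same grasp; the last joint's range is limited). The gripper opens to 85 mm and grips with 20 to 120 N. Pads are 22 mm wide; open, the fingers measure 114 mm over their backs; the gripper's body (76 mm by 85 mm) begins 54 mm behind the grasp point. The pads swing forward as they close: fully open they stand 13 mm farther back than shut.
Start: joints at [1.131, 0.426, 0.074, 1.606, -0.034, 1.111, -0.067], TCP at [0.194, -0.647, 0.231] pointing down, gripper open.
Joint ranges: [-2.85, 2.85], [-0.5, 2.14], [-1.23, 1.37], [0.21, 2.46], [-1.02, 4.16], [0.16, 2.05], [-2.73, 2.73]. Speed limits (rad/s): [1.89, 1.89, 2.39, 2.39, 3.01, 3.01, 3.01].

## Interface

Orientations are given as a rotation vector (axis times angle).
In Python, from bench import * gives the robot as it stands.
- The arm moves only by the shell command python3 -m creep 'ROWS' [FORCE]. ROWS is JSON, a list of rows, each a list of 7 numbers: the shift along the world's x, y, z in mm, then the turn, a rotation vector about the world's x, y, z in degrees, then the opening in per cent of the stroke, from 0 (shut) to 100 (fully open). In form: [[tx, ty, tz, wx, wy, wz, fingers], ...]. A call has 1 to 5 rows; each row shifts and turns the commanded pose from where the row before left it; what a row does not reach is not made up. A row lasts 1/12 s, in which the tool goes at most 41.7 mm and 7.16 degrees, less where a joint would pass 70% of its speed; a pose out of reach is approached as far as the arm can. A call with a gripper value outside its range is refused whole. The fingers move at their own pace and stop on an object; FORCE is the grip in N (left out, the last holds). Time passes only in rows, so rows that do not move let the fingers close. It gives the time, the measured TCP pose, the force and the opening at its end, in the units of the state.
- get_obs(): the state, without advancing time (a new reading comes with each control period).
- capture(name): name is "scene" or "side" or "wrist"; returns the picture (384x512x3 uint8, red, green, blue); there is no depth.
- camera_info(name): a dict with "vertical_fov" (degrees; the focal length in pixels is half the picture's height over the tangent of half this angle, whatever the lens; pixels are square), "cx", "cy" (the principal point, pixels), "distortion" ([k1, k2, p1, p2, k3] as OpenCV has them; the pictures are not rectified), "position" and "attitude" of the camera in the world; the wrist camera has in their place "mount" (4x4, takes a point from camera to tool coordinates, whose origin is the TCP and whose axes are the flange's). Camera axes: x right, y down, z forward; pixel columns grow to the right and rows downward; lengths in m; the calibration is good to about 2 mm. A picture is of the moment at which its call begins: read the wrist's pose just before it. camera_info takes no time and is no camera call.
- hand_in(): hands the job in, once; it reports no verdict.
The state is a dict: "time_s": time; "qpos": joint angles; "joint_vel": joint speeds; "joint_efforts": joint torques, N m; "ee_pos": TCP position; "ee_rot": TCP orientation; "force": force on the tool from outside, world axes, zero at the start; "ft_torque": the same for the moment, N m; "width": finger opening in m.
Only numpy, scipy, OpenCV 4.12 (cv2) and the standard library are available. Lean on these libraries where they do the work, as an engineer would, in place of code of your own. Each camera call takes 0.05 s, during which the arm holds its last target.

## Task

The orange line has just sold out. On the orange reorder rail, slide the orange ring along the bent wire, round both corners, until it is fully home against the red stop disc at the other end of its wire, and let it hang there. Leave the blue ring on the other rail where it is.

Things in the scene. Friction and masses are not known exactly. Their poses are not given: they have to be found in the camera images.
- orange_ring_center (a point): Centre of the orange plastic ring hanging captive on the orange rail's wire, on its first leg at the start: 44 mm outside, 26 mm hole, 20 mm long, about 40 g. y axis = hole axis, along the wire. It hangs 9 mm below the wire line, 76 mm above the table; can be lifted 18 mm, shifted 9 mm sideways and turned 30 deg from the wire. Pinch it from above across its 44 mm, a finger each side of the wire.
- orange_track: Orange rail: white plate 150x320x12 mm fixed to the table, orange strip at its start end. Origin: centre of underside; z up, y along the plate to the red stop. 8 mm wire, level, 85 mm up, in three legs (x, y mm): (-45,-145), corner (-45,-26), corner (45,26), (45,145); the 60 deg corners are rounded from 16 mm before them. Posts at the ends only; 34 mm discs close it: black at y -133, red at y 133.
- orange_stop (a point): Centre of the face of the orange rail's red stop disc (34 mm diameter, 10 mm thick) that the ring comes to touch, on the wire's centre line, 85 mm above the table. Axes as the orange rail: the ring arrives along +y. With the ring home its centre is 10 mm before this point in y and, hanging, 9 mm below it.
- blue_ring_center (a point): Centre of the blue ring, same size as the orange one, hanging on the wire of the blue rail, a second rail of the same shape with a blue strip. Not to be moved.
Mind the look-alikes: they are no part of the job. Of the things that look like the part that bears orange_ring_center, the middle-sized one is meant.

How it is judged:
At the end, for the whole second after the job is handed in: The orange ring hangs on its wire, at rest, against the red stop disc, with a gap of at most 14 mm between ring and disc (y of orange_ring_center in the frame of orange_stop between -0.024 and 0 m and x of orange_ring_center in the frame of orange_stop between -0.014 and 0.014 m and z of orange_ring_center in the frame of orange_stop between -0.015 and 0.012 m and linear speed of orange_ring below 0.03 m/s); the robot touches nothing.
It fails at once if the blue ring is moved more than 15 mm (distance of blue_ring_center from where it was at the start of the episode above 0.015 m).
It also fails if it takes over 45 s, if anything falls off the work surface, if the arm or the gripper's body presses on something with over 40 N, if the wrist force passes 120 N, or if a joint passes its speed limit or range.

## Working session

There is one attempt and no reset: what is moved stays moved. The work goes in short steps, Python scripts to look and compute and a shell command to move; the robot and the scene stay as the last step left them, time stands still between calls to the robot, and variables do not carry over. Pictures are saved under pics/ and viewed, and the job is handed in when it is done.

```bash
mkdir -p pics; ls; python3 - <<'E'
from bench import *
import cv2,numpy as np
o=get_obs(); print({k:np.round(v,3).tolist() for k,v in o.items()})
for n in ("scene","side","wrist"):
    im=capture(n); cv2.imwrite(f"pics/{n}0.png",im[:,:,::-1])
    print(n,{k:(np.round(v,4).tolist()) for k,v in camera_info(n).items()})
E
```

```text
pics
{'time_s': 0.0, 'qpos': [1.131, 0.427, 0.074, 1.607, -0.034, 1.111, -0.067], 'joint_vel': [-0.001, -0.001, 0.0, 0.001, -0.001, 0.0, 0.0], 'joint_efforts': [-0.0, -94.983, 3.761, -46.353, 0.019, 0.01, 0.0], 'ee_pos': [0.193, -0.646, 0.231], 'ee_rot': [-3.107, -0.455, 0.0], 'force': [0.73, -0.618, 0.223], 'ft_torque': [0.026, -0.024, 0.059], 'width': 0.086}
scene {'vertical_fov': 49.3951, 'cx': 256.8818, 'cy': 188.5574, 'distortion': [-0.0622, 0.0, 0.0, 0.0, 0.0], 'position': [0.9437, -0.3141, 0.9565], 'attitude': [-2.291, -1.2328, 0.389]}
side {'vertical_fov': 50.955, 'cx': 255.8394, 'cy': 191.9828, 'distortion': [-0.0732, 0.0, 0.0, 0.0, 0.0], 'position': [0.1076, 0.4374, 0.7609], 'attitude': [-0.8934, 2.6031, -0.9636]}
wrist {'vertical_fov': 67.8184, 'cx': 257.9664, 'cy': 185.5258, 'distortion': [-0.0586, 0.0, 0.0, 0.0, 0.0], 'mount': [[0.0005, -0.9639, -0.2663, 0.0666], [1.0, 0.0006, -0.0004, -0.0005], [0.0005, -0.2663, 0.9639, -0.142], [0.0, 0.0, 0.0, 1.0]]}
```

View pics/scene0.png

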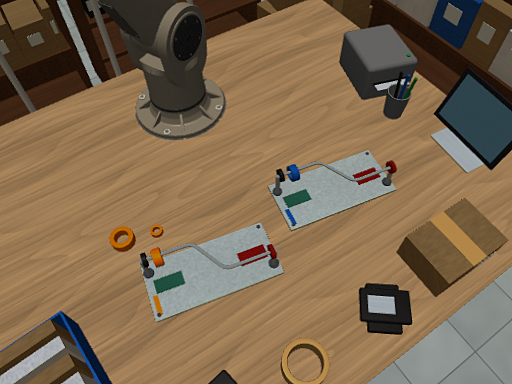

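View pics/side0.png

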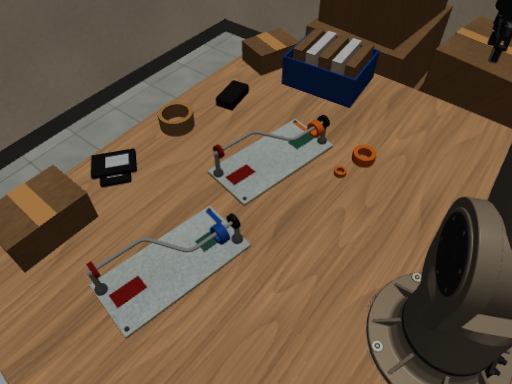

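View pics/wrist0.png

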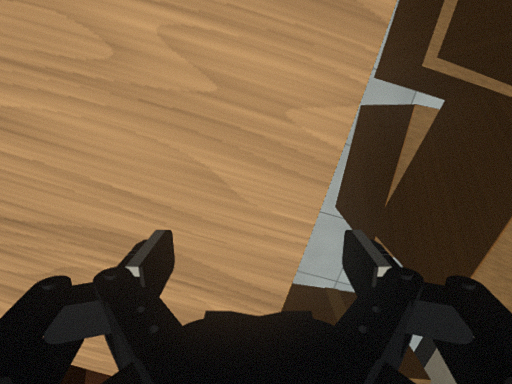

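The scene view shows the orange rail's plate spanning about (145,245) to (283,270). An orange ring sits on the wire at (157,257), next to the black disc, and the red stop is at about (273,251).

Things that could be taken for the ring in the scene view:
- captive orange ring at (157,257)
- loose larger orange ring at (122,238)
- loose tiny ring at (156,231)
- tan hoop at (305,362)
- blue ring at (293,172)

I choose the captive one on the wire. Next I'll measure it and check it in a crop.

```bash
cat > h.py <<'E'
from bench import *
import cv2,numpy as np
from scipy.spatial.transform import Rotation as R
def cam(n,obs=None):
    c=camera_info(n); f=192/np.tan(np.radians(c["vertical_fov"])/2)
    K=np.array([[f,0,c["cx"]],[0,f,c["cy"]],[0,0,1]]); d=np.array(c["distortion"])
    if n=="wrist":
        o=obs; T=np.eye(4);T[:3,:3]=R.from_rotvec(o["ee_rot"]).as_matrix();T[:3,3]=o["ee_pos"]
        M=T@np.array(c["mount"]); return K,d,M[:3,3],M[:3,:3]
    return K,d,np.array(c["position"]),R.from_rotvec(c["attitude"]).as_matrix()
def ray(C,px):
    K,d,p,Rm=C
    u=cv2.undistortPoints(np.array(px,float).reshape(-1,1,2),K,d).reshape(-1,2)
    v=np.c_[u,np.ones(len(u))]@Rm.T
    return p,v/np.linalg.norm(v,axis=1,keepdims=True)
def plane(C,px,z):
    p,v=ray(C,px); return p+v*((z-p[2])/v[:,2])[:,None]
def proj(C,P):
    K,d,p,Rm=C
    return cv2.projectPoints(np.array(P,float).reshape(-1,3),cv2.Rodrigues(Rm.T)[0],-Rm.T@p,K,d)[0].reshape(-1,2)
def tri(C1,a,C2,b):
    p,v=ray(C1,[a]);q,w=ray(C2,[b]);v=v[0];w=w[0]
    s=np.linalg.lstsq(np.c_[v,-w],q-p,rcond=None)[0]
    A=p+s[0]*v;B=q+s[1]*w
    return (A+B)/2,np.linalg.norm(A-B)
E
python3 - <<'E'
from h import *
for n in("scene","side"):
    im=cv2.imread(f"pics/{n}0.png");C=cam(n);hsv=cv2.cvtColor(im,cv2.COLOR_BGR2HSV)
    def blobs(lo,hi,name,amin=25):
        m=cv2.inRange(hsv,lo,hi);k,l,s,c=cv2.connectedComponentsWithStats(m)
        for i in range(1,k):
            if s[i,4]>=amin: print(n,name,np.round(c[i],1),s[i].tolist())
    blobs((3,200,130),(18,255,255),"or"); blobs((0,180,80),(2,255,255),"red");blobs((174,180,80),(180,255,255),"red2");blobs((105,180,60),(125,255,255),"blue")
    m=cv2.inRange(hsv,(0,0,120),(180,45,255));m=cv2.morphologyEx(m,cv2.MORPH_CLOSE,np.ones((9,9)))
    for c in cv2.findContours(m,cv2.RETR_EXTERNAL,cv2.CHAIN_APPROX_SIMPLE)[0]:
        if cv2.contourArea(c)>2500:
            r=cv2.boxPoints(cv2.minAreaRect(c));h=cv2.convexHull(c)
            q=cv2.approxPolyDP(h,8,True).reshape(-1,2);P=plane(C,q,.012)
            print(n,"plate",[(a.tolist(),np.round(b[:2],3).tolist()) for a,b in zip(q,P)])
    x,y=((100,200) if n=="scene" else (200,90))
    cv2.imwrite(f"pics/crop_{n}.png",cv2.resize(im[y:y+130,x:x+195],None,fx=4,fy=4,interpolation=cv2.INTER_CUBIC))
E
```

```text
scene or [155.5 229.6] [150, 225, 12, 11, 62]
scene or [120.7 236.6] [109, 226, 24, 22, 235]
scene or [156.  256.1] [150, 248, 13, 17, 123]
scene or [157.4 304.3] [153, 296, 10, 18, 81]
scene red [393.  165.7] [390, 161, 6, 10, 26]
scene red [364.  172.7] [353, 168, 22, 10, 81]
scene red [368.  178.8] [357, 174, 23, 10, 72]
scene red [251.1 252.4] [238, 245, 28, 16, 203]
scene red [272.  250.2] [268, 245, 8, 12, 44]
scene red [253.8 260.3] [242, 256, 25, 10, 29]
scene blue [478.2   1. ] [473, 0, 10, 4, 25]
scene blue [401.9  91.3] [398, 83, 9, 16, 37]
scene blue [293.7 172.2] [288, 165, 12, 15, 120]
scene blue [290.2 216. ] [285, 209, 11, 15, 50]
scene blue [ 77.  344.2] [49, 311, 53, 73, 298]
scene plate [([511, 266], [0.948, 0.417]), ([511, 383], [1.125, 0.2]), ([366, 383], [0.947, -0.056])]
scene plate [([261, 224], [0.507, -0.029]), ([282, 272], [0.645, -0.059]), ([155, 319], [0.58, -0.366]), ([140, 259], [0.424, -0.332])]
scene plate [([389, 167], [0.555, 0.373]), ([395, 189], [0.619, 0.335]), ([292, 229], [0.563, 0.029]), ([268, 186], [0.419, 0.052]), ([367, 150], [0.474, 0.362
[... 246 characters left out ...]
267.4] [87, 262, 10, 12, 52]
side red [127.3 291.4] [110, 277, 36, 30, 481]
side blue [294.1  57. ] [284, 46, 28, 20, 48]
side blue [355.2  67.5] [316, 50, 63, 30, 112]
side blue [218.6 228.1] [207, 211, 22, 31, 223]
side plate [([210, 206], [0.561, 0.032]), ([249, 244], [0.421, 0.059]), ([125, 336], [0.477, 0.367]), ([90, 284], [0.619, 0.34])]
side plate [([331, 144], [0.446, -0.333]), ([244, 203], [0.503, -0.025]), ([208, 170], [0.645, -0.053]), ([258, 131], [0.636, -0.252]), ([294, 119], [0.586, -0.359])]
side plate [([243, 39], [0.996, -0.628]), ([239, 55], [0.936, -0.532]), ([64, 173], [0.935, 0.185]), ([0, 198], [0.993, 0.338]), ([0, 168], [1.093, 0.283]), ([222, 34], [1.082, -0.609])]
```

View pics/crop_scene.png

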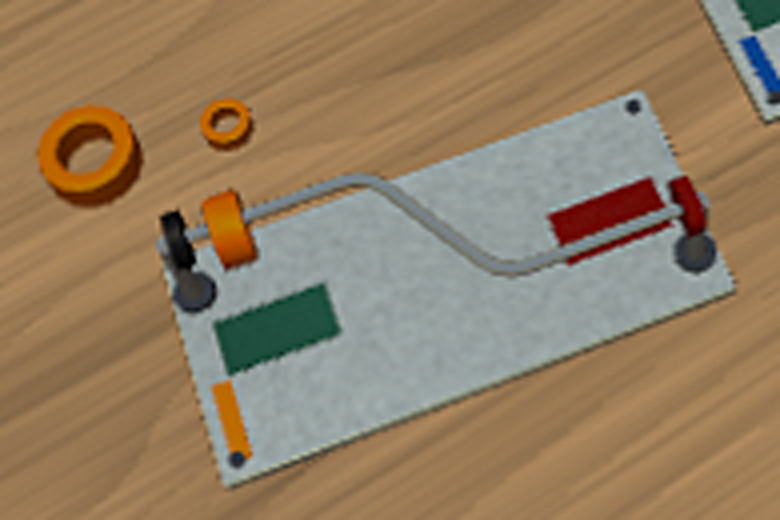

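View pics/crop_side.png

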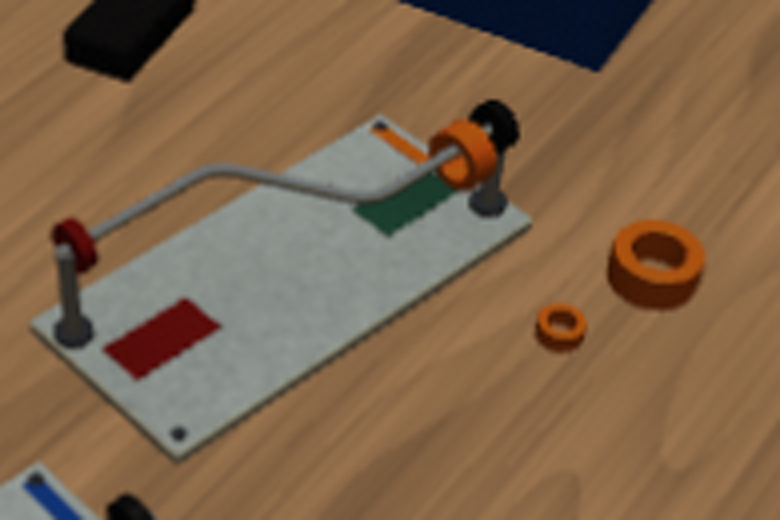

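The crops confirm it. The captive ring sits right after the black disc, between the loose larger and tiny rings in size. Next I'll work out the rail pose from the plate corners, wire points and discs in both views.

```bash
python3 - <<'E'
from h import *
S,D=cam("scene"),cam("side")
cs=lambda a:(np.array(a,float)+.5)/4-.5+np.array([100,200])
cd=lambda a:(np.array(a,float)+.5)/4-.5+np.array([200,90])
# plate corners top z=.012 order: start-near, red-near, red-far, start-far
c1=plane(S,cs([[165,262],[642,92],[735,290],[227,487]]),.012)[:,:2]
c2=plane(D,cd([[530,224],[180,461],[34,324],[380,117]]),.012)[:,:2]
W=np.array([[-.075,-.16],[-.075,.16],[.075,.16],[.075,-.16]])
for c in(c1[:],c2[:]):
    print(c.round(3).tolist())
    A=W-W.mean(0);B=c-c.mean(0);th=np.arctan2((A[:,0]*B[:,1]-A[:,1]*B[:,0]).sum(),(A*B).sum());print("ctr",c.mean(0),"yaw",np.degrees(th),np.linalg.norm(np.roll(c,-1,0)-c,axis=1))
w1=plane(S,cs([[260,212],[340,184],[530,267],[660,217]]),.085);w3=plane(D,cd([[445,161],[405,187],[190,187],[100,236]]),.085)
for w in(w1,w3):
    print(w.round(4).tolist(),[np.degrees(np.arctan2(*(-(w[i+1]-w[i])[:2]*[1,-1])[:2])) for i in(0,2)])
print("red",tri(S,cs([687,206]),D,cd([75,246])))
print("black",tri(S,cs([178,240]),D,cd([493,125])))
print("ring",tri(S,cs([229,229]),D,cd([463,154])))
E
```

```text
[[0.44, -0.337], [0.502, -0.028], [0.647, -0.057], [0.586, -0.366]]
ctr [ 0.54395546 -0.19719789] yaw -11.210640706019893 [0.31506633 0.14712522 0.31498945 0.14847754]
[[0.44, -0.329], [0.498, -0.021], [0.643, -0.052], [0.585, -0.36]]
ctr [ 0.54144817 -0.19058679] yaw -10.910132996099064 [0.3131218  0.14795668 0.31424869 0.14831692]
[[0.4811, -0.2764, 0.085], [0.4907, -0.2296, 0.085], [0.5952, -0.1645, 0.085], [0.61, -0.0868, 0.085]] [np.float64(-11.588229773590092), np.float64(-10.761475354427882)]
[[0.4808, -0.2718, 0.085], [0.4871, -0.2352, 0.085], [0.5936, -0.1521, 0.085], [0.609, -0.0835, 0.085]] [np.float64(-9.807500729903902), np.float64(-12.629376455795361)]
red (array([ 0.61404299, -0.0688869 ,  0.08502763]), np.float64(0.003540057058433607))
black (array([ 0.4736944 , -0.32222923,  0.08649206]), np.float64(0.004246078439394072))
ring (array([ 0.47856234, -0.29471378,  0.07750044]), np.float64(0.00381926533012247))
```

```bash
python3 - <<'E'
from h import *
import bench
print([k for k in dir(bench) if not k.startswith('_')]); print(grip_point_offset)
o=get_obs();M=R.from_rotvec(o["ee_rot"]).as_matrix();print(M.round(3),"jaw yaw",np.degrees(np.arctan2(M[1,1],M[0,1])))
E
```

```text
['MotionError', 'camera_info', 'capture', 'get_obs', 'grip_point_offset', 'hand_in']
0.0187
[[ 0.958  0.287 -0.   ]
 [ 0.287 -0.958  0.001]
 [-0.    -0.001 -1.   ]] jaw yaw -73.33906446132497
```

```bash
python3 -m creep '[[26,32,-3,0,0,5.6,100],[26,32,-3,0,0,5.6,100],[26,32,-3,0,0,5.6,100],[26,32,-3,0,0,5.6,100],[26,32,-3,0,0,5.6,100]]' 40
python3 -m creep '[[26,32,-3,0,0,5.6,100],[26,32,-3,0,0,5.6,100],[26,32,-3,0,0,5.6,100],[26,32,-3,0,0,5.6,100],[26,32,-3,0,0,5.6,100]]'
python3 -m creep '[[26,32,-3,0,0,6,100],[0,0,0,0,0,0,100],[0,0,0,0,0,0,100]]'
python3 - <<'E'
from h import *
o=get_obs();im=capture("wrist");cv2.imwrite("pics/w1.png",im[:,:,::-1])
M=R.from_rotvec(o["ee_rot"]).as_matrix();print(o["ee_pos"],M[:,2],np.degrees(np.arctan2(M[1,1],M[0,1])),o["qpos"])
np.savez("w1.npz",**{k:o[k] for k in("ee_pos","ee_rot")})
E
```

```text
time_s: 0.57
ee_pos: [0.3243, -0.4849, 0.2161]
ee_rot: [-2.903, -1.2, 0.0]
force: [1.2, -0.6, -0.6]
width: 0.0853
time_s: 0.98
ee_pos: [0.4543, -0.3249, 0.2012]
ee_rot: [2.527, 1.867, -0.0]
force: [1.5, -1.1, 0.1]
width: 0.0856
time_s: 1.23
ee_pos: [0.4809, -0.2922, 0.198]
ee_rot: [-2.425, -1.996, -0.001]
force: [-0.6, -1.1, 0.2]
width: 0.0853
[ 0.4808645  -0.29222966  0.1979721 ] [-1.41907491e-04  9.44456530e-04 -9.99999544e-01] -11.06298553814938 [ 0.69441351  0.29629636 -0.31436651  1.87847669  0.10766924  0.98373784
  0.13998393]
```

View pics/w1.png

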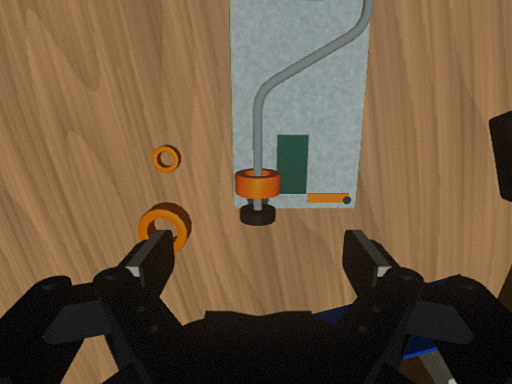

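The wrist view shows the captive ring at (258,184), the black disc at (258,214) and the wire running up column 258. The loose rings at (166,158) and (163,230) lie on the table, clear of the wire.

```bash
python3 - <<'E'
from h import *
o=np.load("w1.npz");C=cam("wrist",o);im=cv2.imread("pics/w1.png");hsv=cv2.cvtColor(im,cv2.COLOR_BGR2HSV)
m=cv2.inRange(hsv,(3,180,60),(18,255,255));k,l,s,c=cv2.connectedComponentsWithStats(m)
for i in range(1,k):
    if s[i,4]>100: print(s[i],c[i])
    x,y,w,h,a=s[i]
    if a>100 and abs(c[i][0]-258)<15:
        print("ring sides", plane(C,[[x-.5,c[i][1]],[x+w-.5,c[i][1]]],.076).round(4))
        print("ctr",plane(C,[c[i]],.076),plane(C,[c[i]],.090))
        print("top crest near/far", plane(C,[[258,y-.5],[258,y+h-.5]],.085).round(4))
# wire centreline on rows
g=im.astype(int);
for r in(115,130,145,160):
    row=hsv[r,240:276];idx=[240+j for j in range(36) if row[j,2]<150 and row[j,1]<60];print(r,idx[:1],idx[-1:],plane(C,[[np.mean(idx),r]],.085).round(4) if idx else None)
E
```

```text
[151 145  30  28 452] [165.18141593 158.72787611]
[ 235  169   45   30 1070] [257.20934579 184.60186916]
ring sides [[ 0.457  -0.2919  0.076 ]
 [ 0.4993 -0.3002  0.076 ]]
ctr [[ 0.47835693 -0.29609818  0.076     ]] [[ 0.47913012 -0.29237816  0.09      ]]
top crest near/far [[ 0.4825 -0.2789  0.085 ]
 [ 0.477  -0.3071  0.085 ]]
[308 193  41   9 327] [326.27217125 196.93272171]
[ 138  202   53   52 1307] [165.94108646 222.69089518]
115 [246] [266] [[ 0.491  -0.2321  0.085 ]]
130 [244] [266] [[ 0.4873 -0.2446  0.085 ]]
145 [241] [268] [[ 0.4846 -0.2575  0.085 ]]
160 [244] [274] [[ 0.483 -0.271  0.085]]
```

```bash
python3 - <<'E'
import cv2
im=cv2.imread("pics/w1.png");cv2.imwrite("pics/w1c.png",cv2.resize(im[60:235,200:380],None,fx=3.4,fy=3.4,interpolation=cv2.INTER_CUBIC))
E
```

```text
(no output)
```

View pics/w1c.png

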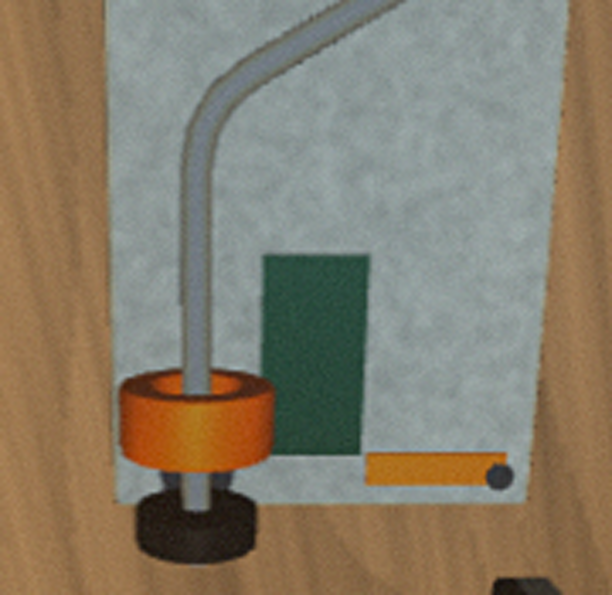

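```bash
python3 -m creep '[[-1,-1,-28,0,0,0,100],[-1,-1,-28,0,0,0,100],[-1,-1,-28,0,0,0,100],[0,0,-28,0,0,0,100],[0,0,-28,0,0,0,100]]' 40
python3 - <<'E'
from h import *
S=cam("scene");D=cam("side")
cs=lambda a:(np.array(a,float)+.5)/4-.5+np.array([100,200]);cd=lambda a:(np.array(a,float)+.5)/4-.5+np.array([200,90])
print("leg2",plane(S,cs([[385,190],[490,260]]),.085).round(4).tolist(),plane(D,cd([[355,194],[245,172]]),.085).round(4).tolist())
o=get_obs();C=cam("wrist",np.load("w1.npz"))
cw=lambda a:(np.array(a,float)+.5)/3.4-.5+np.array([200,60])
w=plane(C,cw([[196,330],[197,200],[270,75],[350,25]]),.085);print("wrist",w.round(4).tolist())
x=np.array([.9816,-.1908]);y=np.array([.1908,.9816]);c=np.array([.5425,-.194])
print([((p[:2]-c)@np.c_[x,y]).round(4).tolist() for p in w])
print(o["ee_pos"],o["force"])
im=capture("wrist");cv2.imwrite("pics/w2.png",im[:,:,::-1])
E
```

```text
time_s: 1.7
ee_pos: [0.4753, -0.2993, 0.0572]
ee_rot: [2.433, 1.987, -0.001]
force: [1.2, -0.8, -0.2]
width: 0.0853
leg2 [[0.5085, -0.2096, 0.085], [0.5792, -0.1811, 0.085]] [[0.5082, -0.2104, 0.085], [0.575, -0.1846, 0.085]]
wrist [[0.4839, -0.2682, 0.085], [0.4907, -0.2351, 0.085], [0.5144, -0.2085, 0.085], [0.5359, -0.2005, 0.085]]
[[-0.0433, -0.084], [-0.043, -0.0502], [-0.0248, -0.0196], [-0.0052, -0.0077]]
[ 0.47529155 -0.29928869  0.05718365] [ 1.16257379 -0.80904557 -0.19567776]
```

View pics/w2.png

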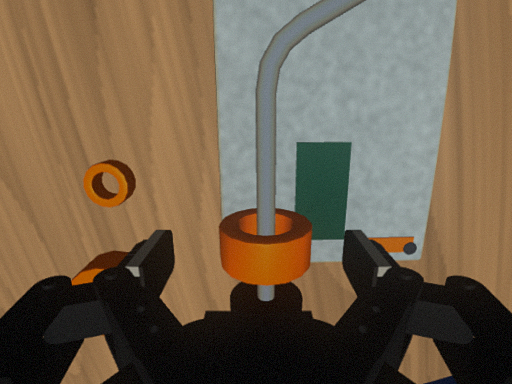

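The wrist picture shows the ring at column 266 against the finger midline at 258, so I shift about 4 mm in x and 3–4 mm in y, then close.

```bash
python3 -m creep '[[3.5,3.5,0,0,0,0,100],[0,0,0,0,0,0,0],[0,0,0,0,0,0,0],[0,0,0,0,0,0,0],[0,0,0,0,0,0,0]]' 40
python3 -m creep '[[0,0,0,0,0,0,0],[0,0,0,0,0,0,0]]'
python3 - <<'E'
from h import *
im=capture("wrist");cv2.imwrite("pics/w3.png",im[:,:,::-1])
E
```

```text
time_s: 2.17
ee_pos: [0.4807, -0.2948, 0.0599]
ee_rot: [2.429, 1.989, 0.001]
force: [-1.5, -0.4, 11.4]
width: 0.042
time_s: 2.33
ee_pos: [0.4807, -0.2948, 0.0599]
ee_rot: [2.429, 1.989, 0.001]
force: [-1.4, 0.6, 9.3]
width: 0.0418
```

View pics/w3.png

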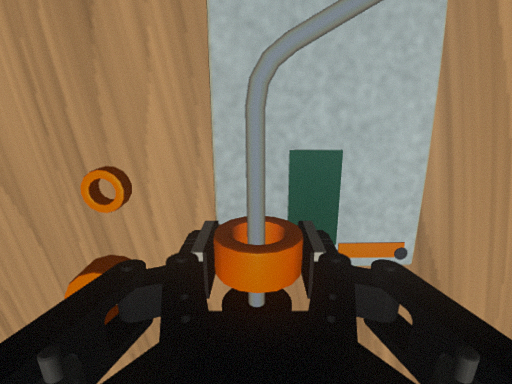

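The ring is held: the opening reads 42 mm and the ring sits between the pads. I lift 9 mm to centre it on the wire and start along leg 1.

```bash
python3 -m creep '[[0,0,3,0,0,0,0],[-1.5,0.5,3,0,0,0,0],[0,0,3,0,0,0,0],[0,0,0,0,0,0,0],[0,0,0,0,0,0,0]]'
python3 -m creep '[[2.5,13,0,0,0,0,0],[2.5,13,0,0,0,0,0],[0,0,0,0,0,0,0]]'
python3 - <<'E'
from h import *
im=capture("wrist");cv2.imwrite("pics/w4.png",im[:,:,::-1])
E
```

```text
time_s: 2.8
ee_pos: [0.4786, -0.2937, 0.0677]
ee_rot: [2.43, 1.991, 0.0]
force: [0.3, -0.1, -0.1]
width: 0.0419
time_s: 3.05
ee_pos: [0.4843, -0.264, 0.0672]
ee_rot: [-2.426, -1.994, -0.001]
force: [1.1, 0.3, -0.3]
width: 0.0422
```

View pics/w4.png

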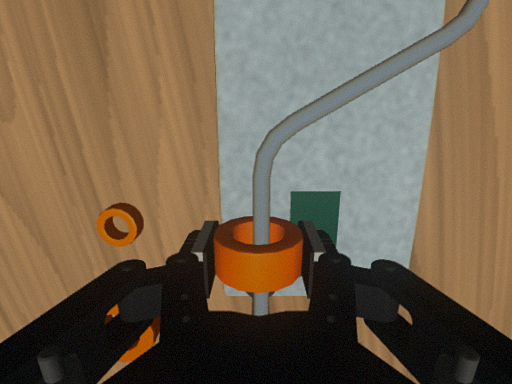

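The ring is now moving along leg 1, centred on the wire at column 261, with the force near zero. I check the leg 2 line from this view.

```bash
cat >> h.py <<'E'
th=np.radians(-11);RX=np.array([np.cos(th),np.sin(th)]);RY=np.array([-np.sin(th),np.cos(th)]);CT=np.array([.544,-.1973])
def loc(p): return ((np.atleast_2d(p)[:,:2]-CT)@np.c_[RX,RY]*1000).round(1).tolist()
def stat():
    o=get_obs();M=R.from_rotvec(o["ee_rot"]).as_matrix();y=(np.degrees(np.arctan2(M[1,1],M[0,1]))+11);y=(y+90)%180-90
    print("t",o["time_s"],"loc",loc(o["ee_pos"]),"z",round(o["ee_pos"][2],4),"relyaw",round(y,1),"F",np.round(o["force"],1),"w",o["width"]);return o
E
python3 - <<'E'
from h import *
o=stat();C=cam("wrist",o)
print(loc(plane(C,[[261.5,200],[262,175],[300,118.5],[350,89],[400,59],[440,37]],.085)))
E
```

```text
t 3.1 loc [[-45.8, -78.1]] z 0.0672 relyaw -0.2 F [-0.2 -0.2 -0.1] w 0.042190004661716365
[[-45.1, -51.8], [-44.9, -40.0], [-28.7, -15.3], [-8.1, -3.2], [12.0, 9.1], [28.2, 18.1]]
```

```bash
python3 -m creep '[[2.6,12,0,0,0,0,0],[2.6,12,0,0,0,0,0],[2.6,12,0,0,0,0,0],[0.9,2.8,0,0,0,-6,0],[0.8,2.8,0,0,0,-6,0]]'
python3 -m creep '[[1.4,2.6,0,0,0,-6,0],[1.4,2.5,0,0,0,-6,0],[0,0,0,0,0,0,0]]'
python3 - <<'E'
from h import *
stat();im=capture("wrist");cv2.imwrite("pics/w5.png",im[:,:,::-1])
E
```

```text
time_s: 3.52
ee_pos: [0.4934, -0.2241, 0.0673]
ee_rot: [-2.627, -1.722, -0.001]
force: [0.3, 0.5, -0.6]
width: 0.042
time_s: 3.77
ee_pos: [0.4964, -0.2191, 0.0674]
ee_rot: [-2.793, -1.437, -0.0]
force: [0.6, 0.4, -0.5]
width: 0.0419
t 3.7667 loc [[-42.5, -30.5]] z 0.0674 relyaw -24.6 F [ 0.6  0.4 -0.5] w 0.04192205802621973
```

View pics/w5.png

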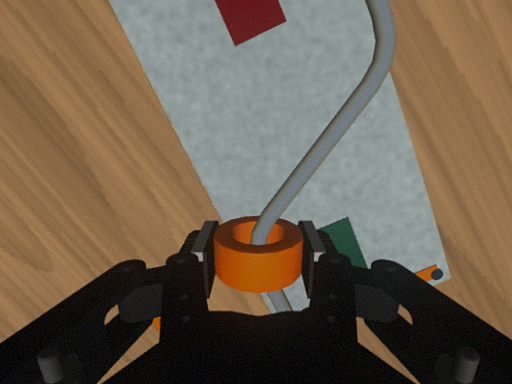

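The wire runs through the middle of the hole in the first bend, and the force is small. I continue.

```bash
python3 -m creep '[[1.9,2.2,0,0,0,-6,0],[1.9,2.2,0,0,0,-6,0],[2.3,1.8,0,0,0,-6,0],[2.3,1.7,0,0,0,-6,0],[2.7,1.2,0,0,0,-6,0]]'
python3 -m creep '[[2.6,1.2,0,0,0,-6,0],[0,0,0,0,0,0,0]]'
python3 - <<'E'
from h import *
o=stat();im=capture("wrist");cv2.imwrite("pics/w6.png",im[:,:,::-1])
E
```

```text
time_s: 4.23
ee_pos: [0.5069, -0.2113, 0.0673]
ee_rot: [-3.069, -0.67, 0.0]
force: [0.3, 0.7, -0.7]
width: 0.0422
time_s: 4.4
ee_pos: [0.51, -0.2099, 0.0673]
ee_rot: [-3.1, -0.508, -0.0]
force: [-0.6, -1.3, -0.6]
width: 0.0417
t 4.4 loc [[-31.0, -18.8]] z 0.0673 relyaw -60.4 F [-0.6 -1.3 -0.6] w 0.04172699536859158
```

View pics/w6.png

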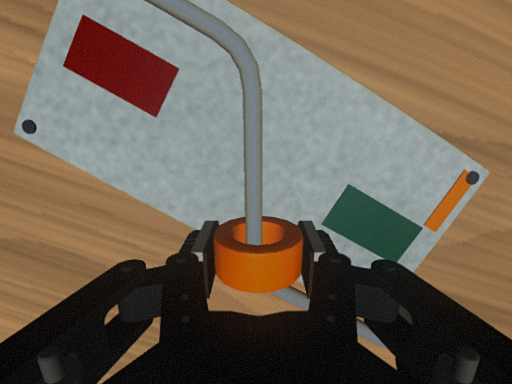

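The wire sits about 2.5 mm left of centre in the hole. I drift that way while following leg 2.

```bash
python3 -m creep '[[11.2,5,0,0,0,0,0],[11.2,5,0,0,0,0,0],[11.4,4,0,0,0,0,0],[11.4,4,0,0,0,0,0],[11.4,4,0,0,0,0,0]]'
python3 -m creep '[[0,0,0,0,0,0,0]]'
python3 - <<'E'
from h import *
o=stat();im=capture("wrist");cv2.imwrite("pics/w7.png",im[:,:,::-1])
E
```

```text
time_s: 4.87
ee_pos: [0.5676, -0.1879, 0.0673]
ee_rot: [-3.099, -0.512, -0.0]
force: [-0.3, 0.0, 0.0]
width: 0.0421
time_s: 4.95
ee_pos: [0.569, -0.187, 0.0673]
ee_rot: [-3.099, -0.514, -0.002]
force: [0.5, 1.0, -0.2]
width: 0.0419
t 4.95 loc [[22.6, 14.9]] z 0.0673 relyaw -60.2 F [ 0.5  1.  -0.2] w 0.04191444945580968
```

View pics/w7.png

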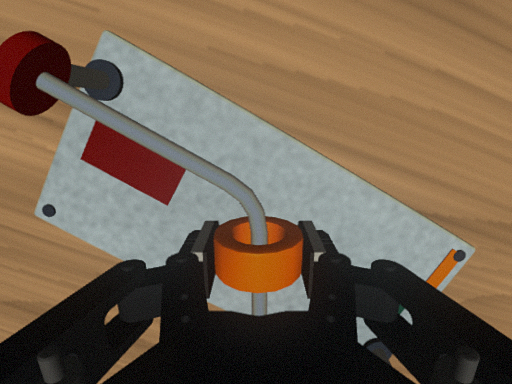

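The ring is centred on leg 2, with the bend just ahead at (245,190). I measure leg 3 before turning.

```bash
python3 - <<'E'
from h import *
o=stat();C=cam("wrist",o)
print(loc(plane(C,[[260,225],[190,166],[150,140],[100,110],[60,86]],.085)))
im=cv2.imread("pics/w7.png");cv2.imwrite("pics/w7c.png",cv2.resize(im[20:240,0:300],None,fx=2.6,fy=2.6,interpolation=cv2.INTER_CUBIC))
E
```

```text
t 5.0 loc [[21.3, 13.9]] z 0.0671 relyaw -60.2 F [ 0.4  0.1 -0.4] w 0.04171485617543246
[[32.8, 20.2], [41.8, 61.2], [43.5, 81.6], [44.5, 106.1], [45.3, 125.6]]
```

View pics/w7c.png

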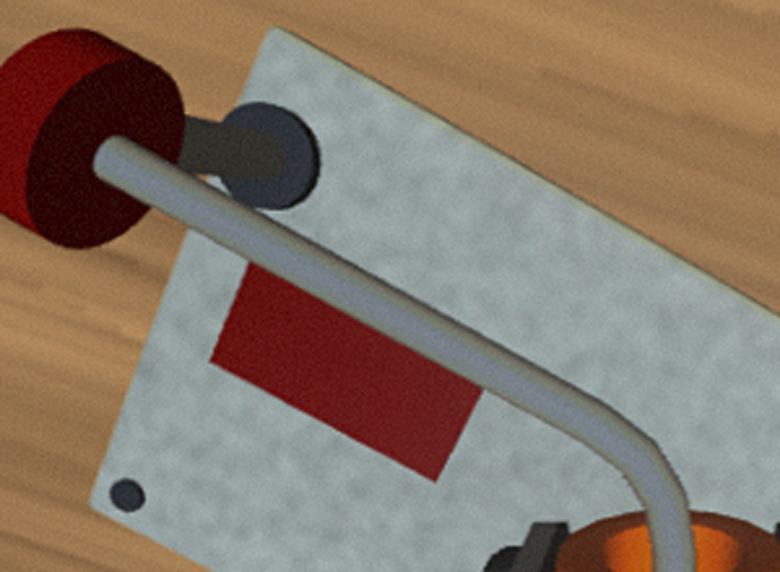

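```bash
python3 -m creep '[[8.3,3,0,0,0,0,0],[2.6,1.2,0,0,0,6,0],[2.7,1.2,0,0,0,6,0],[2.3,1.7,0,0,0,6,0],[2.3,1.8,0,0,0,6,0]]'
python3 -m creep '[[1.9,2.2,0,0,0,6,0],[1.9,2.2,0,0,0,6,0],[0,0,0,0,0,0,0]]'
python3 - <<'E'
from h import *
o=stat();im=capture("wrist");cv2.imwrite("pics/w8.png",im[:,:,::-1])
E
```

```text
time_s: 5.42
ee_pos: [0.5845, -0.1798, 0.0673]
ee_rot: [2.924, 1.15, -0.0]
force: [0.5, -0.1, -0.9]
width: 0.042
time_s: 5.67
ee_pos: [0.5884, -0.1751, 0.0673]
ee_rot: [-2.787, -1.45, -0.0]
force: [0.5, 0.2, -0.2]
width: 0.0422
t 5.6667 loc [[39.4, 30.3]] z 0.0673 relyaw -24.0 F [ 0.5  0.2 -0.2] w 0.042239346696987506
```

View pics/w8.png

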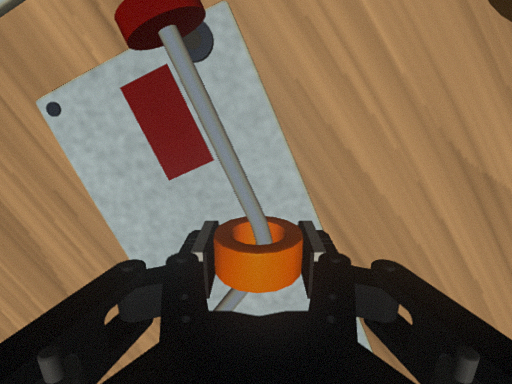

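```bash
python3 -m creep '[[1.9,2.5,0,0,0,6,0],[1.9,2.4,0,0,0,6,0],[1.4,2.7,0,0,0,6,0],[1.4,2.7,0,0,0,6,0],[0,0,0,0,0,0,0]]'
python3 - <<'E'
from h import *
o=stat();im=capture("wrist");cv2.imwrite("pics/w9.png",im[:,:,::-1])
E
```

```text
time_s: 6.13
ee_pos: [0.5948, -0.1648, 0.0672]
ee_rot: [-2.428, -1.993, -0.0]
force: [-0.7, -0.9, -1.4]
width: 0.0421
t 6.1333 loc [[43.6, 41.6]] z 0.0672 relyaw -0.2 F [-0.7 -0.9 -1.4] w 0.04206314751870908
```

View pics/w9.png

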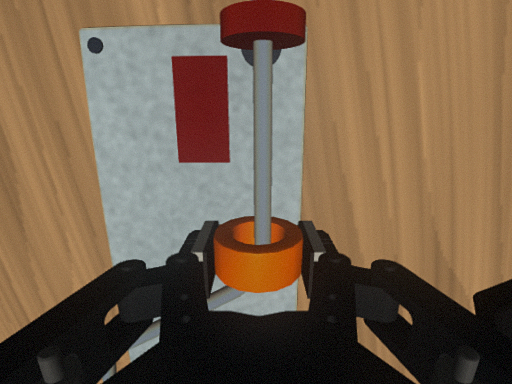

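The ring is past both corners. Leg 3 runs straight up column 263 to the red disc at (263,25), with its face at about row 42.

```bash
python3 - <<'E'
from h import *
o=stat();C=cam("wrist",o);print(loc(plane(C,[[262.5,42],[263,120],[263,180]],.085)))
E
```

```text
t 6.1833 loc [[43.5, 41.2]] z 0.0672 relyaw -0.6 F [ 0.  -0.9 -0.7] w 0.04204572669748534
[[45.4, 134.2], [45.4, 103.4], [45.2, 77.0]]
```

```bash
python3 -m creep '[[3,11.5,0,0,0,0,0],[3,11.5,0,0,0,0,0],[2.4,11.8,0,0,0,0,0],[2.4,11.8,0,0,0,0,0],[2.4,11.8,0,0,0,0,0]]'
python3 -m creep '[[0,0,0,0,0,0,0],[0,0,0,0,0,0,0]]'
python3 - <<'E'
from h import *
o=stat();im=capture("wrist");cv2.imwrite("pics/w10.png",im[:,:,::-1])
E
```

```text
time_s: 6.6
ee_pos: [0.6082, -0.1046, 0.0674]
ee_rot: [-2.43, -1.991, -0.0]
force: [0.1, -0.2, -0.3]
width: 0.0423
time_s: 6.77
ee_pos: [0.6081, -0.1053, 0.0673]
ee_rot: [-2.428, -1.993, -0.0]
force: [-0.4, -0.0, -1.1]
width: 0.0421
t 6.7667 loc [[45.4, 102.5]] z 0.0673 relyaw -0.3 F [-0.4 -0.  -1.1] w 0.042080046610531434
```

View pics/w10.png

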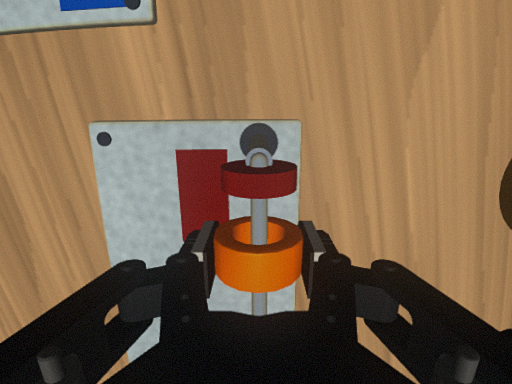

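The ring is centred with a short gap left to the disc. I creep up to it and watch the force.

```bash
python3 -m creep '[[0.8,4,0,0,0,0,0],[0.8,4,0,0,0,0,0],[0.8,4,0,0,0,0,0]]'
python3 -m creep '[[0.4,2,0,0,0,0,0]]'
python3 -m creep '[[0.4,2,0,0,0,0,0],[0,0,0,0,0,0,0]]'
python3 - <<'E'
from h import *
o=stat();im=capture("wrist");cv2.imwrite("pics/w11.png",im[:,:,::-1])
E
```

```text
time_s: 7.07
ee_pos: [0.6103, -0.0947, 0.0673]
ee_rot: [-2.431, -1.99, 0.0]
force: [0.7, -0.4, -0.3]
width: 0.042
time_s: 7.15
ee_pos: [0.6108, -0.092, 0.0673]
ee_rot: [-2.43, -1.991, -0.0]
force: [0.2, -0.2, 0.1]
width: 0.0419
time_s: 7.32
ee_pos: [0.6112, -0.0901, 0.0673]
ee_rot: [-2.429, -1.992, -0.0]
force: [-0.1, -0.4, 0.0]
width: 0.0422
t 7.3167 loc [[45.5, 118.0]] z 0.0673 relyaw -0.3 F [-0.1 -0.4  0. ] w 0.04224838629015639
```

View pics/w11.png

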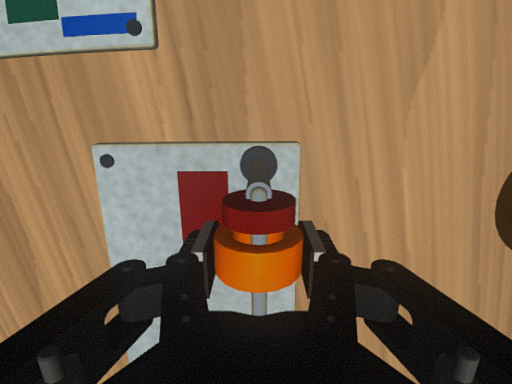

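```bash
python3 -m creep '[[0.4,2,0,0,0,0,0],[0,0,0,0,0,0,0]]'
python3 -m creep '[[0.4,2,0,0,0,0,0],[0,0,0,0,0,0,0]]'
python3 -m creep '[[0.2,1,0,0,0,0,0],[0,0,0,0,0,0,0]]'
```

```text
time_s: 7.53
ee_pos: [0.6115, -0.0884, 0.0673]
ee_rot: [-2.43, -1.991, -0.0]
force: [0.4, -0.1, -0.0]
width: 0.0419
time_s: 7.7
ee_pos: [0.612, -0.0863, 0.0673]
ee_rot: [-2.43, -1.991, -0.0]
force: [-0.0, 0.2, -0.3]
width: 0.0419
time_s: 7.87
ee_pos: [0.6121, -0.0854, 0.0673]
ee_rot: [-2.43, -1.991, -0.0]
force: [0.0, -1.0, -0.8]
width: 0.0419
```

```bash
python3 -m creep '[[0.2,1,0,0,0,0,0],[0,0,0,0,0,0,0]]'
python3 -m creep '[[0.2,1,0,0,0,0,0],[0,0,0,0,0,0,0]]'
python3 - <<'E'
from h import *
o=stat()
im=capture("wrist");cv2.imwrite("pics/w12.png",im[:,:,::-1])
E
```

```text
time_s: 8.03
ee_pos: [0.6123, -0.0845, 0.0673]
ee_rot: [-2.43, -1.991, -0.0]
force: [-0.3, 0.0, -0.6]
width: 0.0416
time_s: 8.2
ee_pos: [0.6125, -0.0834, 0.0673]
ee_rot: [-2.43, -1.991, -0.0]
force: [-0.6, 0.2, -0.5]
width: 0.042
t 8.2 loc [[45.6, 124.9]] z 0.0673 relyaw -0.3 F [-0.6  0.2 -0.5] w 0.04196737556897841
```

View pics/w12.png

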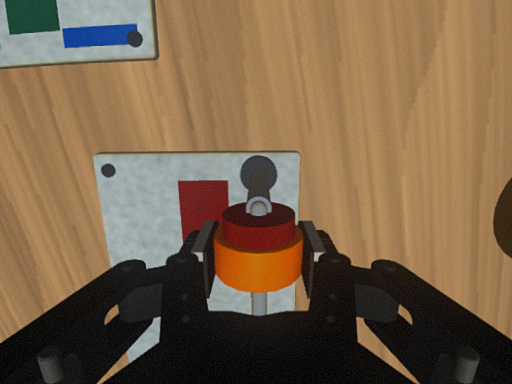

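```bash
python3 -m creep '[[0.2,1,0,0,0,0,0],[0,0,0,0,0,0,0]]'
python3 -m creep '[[0.2,1,0,0,0,0,0],[0,0,0,0,0,0,0]]'
python3 -m creep '[[0.2,1,0,0,0,0,0],[0,0,0,0,0,0,0]]'
```

```text
time_s: 8.42
ee_pos: [0.6126, -0.0833, 0.0673]
ee_rot: [2.43, 1.99, -0.001]
force: [-0.6, -3.5, 0.1]
width: 0.0416
time_s: 8.58
ee_pos: [0.6125, -0.0833, 0.0672]
ee_rot: [2.431, 1.989, -0.003]
force: [-2.3, -8.1, 0.9]
width: 0.0418
time_s: 8.75
ee_pos: [0.6126, -0.0833, 0.0673]
ee_rot: [2.431, 1.988, -0.004]
force: [-3.2, -12.1, 2.6]
width: 0.042
```

Contact: the ring no longer advances and the force builds to 12 N. I back the command off to relieve it, lower the ring 9 mm to hang, and open.

```bash
python3 -m creep '[[-0.5,-2.5,0,0,0,0,0],[0,0,-3,0,0,0,0],[0,0,-3,0,0,0,0],[0,0,-2,0,0,0,0],[0,0,0,0,0,0,0]]'
python3 -m creep '[[0,0,0,0,0,0,40],[0,0,0,0,0,0,70],[0,0,0,0,0,0,100],[0,0,0,0,0,0,100],[0,0,0,0,0,0,100]]'
python3 - <<'E'
from h import *
o=stat();im=capture("wrist");cv2.imwrite("pics/w13.png",im[:,:,::-1])
E
```

```text
time_s: 9.17
ee_pos: [0.6127, -0.0833, 0.0597]
ee_rot: [2.43, 1.991, -0.0]
force: [-3.9, -3.6, 12.6]
width: 0.0417
time_s: 9.58
ee_pos: [0.6126, -0.0827, 0.0591]
ee_rot: [-2.429, -1.991, -0.0]
force: [0.0, 0.8, -0.1]
width: 0.0847
t 9.5833 loc [[45.5, 125.6]] z 0.0591 relyaw -0.3 F [ 0.   0.8 -0.1] w 0.0847196469928784
```

View pics/w13.png

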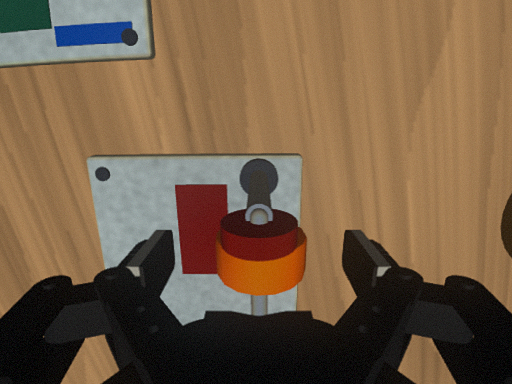

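The ring hangs free at (260,260), right behind the red disc, and the open fingers are clear. I retreat straight up and look again.

```bash
python3 -m creep '[[0,0,25,0,0,0,100],[0,0,30,0,0,0,100],[0,0,30,0,0,0,100],[0,0,30,0,0,0,100],[0,0,30,0,0,0,100]]'
python3 -m creep '[[-15,-30,10,0,0,0,100],[-15,-30,10,0,0,0,100],[-15,-30,10,0,0,0,100],[0,0,0,0,0,0,100],[0,0,0,0,0,0,100]]'
python3 - <<'E'
from h import *
o=stat()
L=[]
for n in("wrist","scene","side"):
    im=capture(n);im=im[:,:,::-1].copy();cv2.imwrite(f"pics/{n}14.png",im);L.append(im)
z=lambda i,x,y,w,h:cv2.resize(i[y:y+h,x:x+w],(390,290),interpolation=cv2.INTER_CUBIC)
cv2.imwrite("pics/f.png",np.vstack([np.hstack([z(L[0],0,0,512,384),z(L[1],220,200,130,97)]),np.hstack([z(L[2],180,110,130,97),z(L[1],250,130,160,119)])]))
E
```

```text
time_s: 10.05
ee_pos: [0.6124, -0.0829, 0.2057]
ee_rot: [-2.43, -1.991, -0.0]
force: [0.5, 0.5, 0.1]
width: 0.0856
time_s: 10.47
ee_pos: [0.567, -0.1752, 0.235]
ee_rot: [2.433, 1.986, 0.0]
force: [0.3, 0.5, -0.9]
width: 0.0849
t 10.4667 loc [[18.4, 26.1]] z 0.235 relyaw -0.5 F [ 0.3  0.5 -0.9] w 0.08491693454769164
```

View pics/f.png

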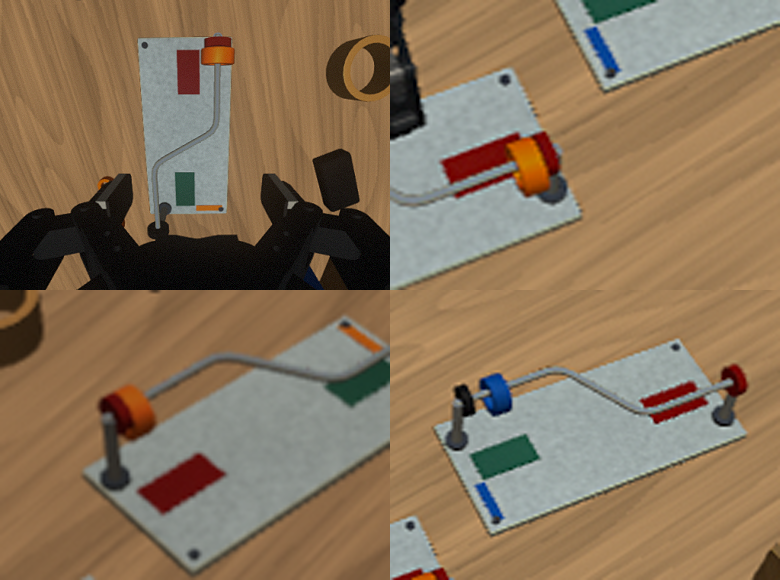

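All views show the orange ring against the red disc and the blue ring by its black disc. I make a short numeric check before handing in.

```bash
python3 - <<'E'
from h import *
S,D=cam("scene"),cam("side")
def cen(f,lo,hi,x0,y0,x1,y1):
    h=cv2.cvtColor(cv2.imread(f),cv2.COLOR_BGR2HSV)[y0:y1,x0:x1];m=cv2.inRange(h,lo,hi)
    k,l,s,c=cv2.connectedComponentsWithStats(m);i=1+np.argmax(s[1:,4]);return c[i]+[x0,y0]
OR=((3,180,60),(18,255,255));BL=((105,180,60),(125,255,255))
a=cen("pics/scene14.png",*OR,370-120+10-10,230,290,280);b=cen("pics/side14.png",*OR,205,130,245,165)
p,e=tri(S,a,D,b);print("ring",a,b,p,e,loc(p))
for t in("0","14"): print("blue",t,cen(f"pics/scene{t}.png",*BL,285,160,308,185),cen(f"pics/side{t}.png",*BL,200,205,235,245))
stat();hand_in()
E
```

```text
ring [265.71573604 254.83756345] [225.07352941 150.10294118] [ 0.61020843 -0.08485288  0.07815713] 0.0015417318507575484 [[43.5, 123.0]]
blue 0 [293.73333333 172.18333333] [218.56950673 228.14798206]
blue 14 [293.59677419 172.13709677] [218.52888889 228.12      ]
t 10.6167 loc [[18.6, 29.4]] z 0.234 relyaw -0.3 F [-0.6 -0.1  0.7] w 0.08537228460569828
the job is handed in; nothing more can be done
```

The orange ring is home against the red stop disc and hanging on its wire. I handed the job in at 10.6 s of the 45 s allowed, and no verdict was reported.

I pinched the captive ring from above and lifted it 9 mm so the wire ran through the middle of the hole. I then moved it along leg 1, round both corners and up leg 3, turning it with the wire. Side forces stayed around 1–2 N until the ring met the disc, where it stopped and the force rose to about 12 N. I backed off, lowered the ring to hang, opened the fingers and moved clear.

Last checks:
- **Ring position:** two-view measurement puts its centre at (43.5, 123.0) mm on the rail and 78 mm high. The expected position is about (45, 123), 76 mm high. All three camera views show it against the disc.
- **Blue ring:** its position in the pictures shifted by less than 0.2 pixel, so it has not moved.
- **Robot:** the gripper is open and well above the rail, with force near zero.

**Where measurements disagreed:** my estimates of the rail's position differed by 2–6 mm between cameras, which I corrected from wrist views along the way. Contact came at a ring position of about 125 mm along the rail, where I had expected 118–124 mm.

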